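# Non-contact bore probe lowered through a drill-jig guide plate

### The arm

A 7-joint arm with a two-finger parallel gripper is mounted at the origin on the work surface. World frame = base frame: x ahead of the robot, y to its left, z up, the work surface at z = 0. Lengths are in m, angles in rad, forces in N, time in s.
With the tool pointing down it reaches from about 0.4 to 0.85 m from the base axis. Payload 10.4 kg.
Tool frame: the origin (TCP) lies midway between the tips of the shut fingers; the grasp point (between the pads) lies 19 mm behind it (manip.tcp_to_grasp is the distance from the TCP to the grasp point, in m); z points along the fingers, y is the line along which they close (so a half turn about z gives the same grasp; the last joint's range is limited). The gripper opens to 85 mm and grips with 20 to 120 N. Pads are 22 mm wide; open, the fingers measure 114 mm over their backs; the gripper's body (76 mm by 85 mm) begins 54 mm behind the grasp point. The pads swing forward as they close: fully open they stand 13 mm farther back than shut.
Start: joints at [1.103, 0.332, -0.065, 1.46, 0.022, 1.35, -0.088], TCP at [0.269, -0.564, 0.231] pointing down, gripper open.
Joint ranges: [-2.6, 2.6], [-0.5, 2.12], [-1.47, 1.34], [0.16, 2.42], [-1.27, 4.41], [0.06, 2.06], [-2.6, 2.6]. Speed limits (rad/s): [2.22, 2.22, 2.79, 2.79, 3.14, 3.14, 3.14].

### API

Orientations are given as a unit quaternion [x, y, z, w].
In Python, from workcell import manip gives the robot as it stands.
- The arm moves only by the shell command python3 -m jog 'ROWS' [FORCE]. ROWS is a JSON object of lists of equal length, an entry for each row: "offset": the shift along the world's x, y, z in m, a list of three; "yaw": the turn about the world's z in degrees; "jaw": the closure, from 0 (fully open) to 1 (shut). A call has 1 to 20 rows; each row shifts and turns the commanded pose from where the row before left it; what a row does not reach is not made up. A row lasts 1/12 s, in which the tool goes at most 41.7 mm and 7.16 degrees, less where a joint would pass 70% of its speed; a pose out of reach is approached as far as the arm can. A call is refused whole if a number of a shift passes 0.0417 or a number of a turn 7.16, either way. A call with a gripper value outside its range is refused whole. The fingers move at their own pace and stop on an object; FORCE is the grip in N (left out, the last holds). Time passes only in rows, so rows that do not move let the fingers close. It gives the time, the measured TCP pose, the force, the opening and the grip force at its end, in the units of the state.
- manip.get_obs(): the state, without advancing time (a new reading comes with each control period).
- manip.camera(name): name is "side" or "top"; returns a dict with "frame" (420x560x3 uint8, red, green, blue), "camera_matrix" (3x3 intrinsics, pixels), "distortion" ([k1, k2, p1, p2, k3] as OpenCV has them; the pictures are not rectified), "eye" and "attitude" of the camera in the world. Camera axes: x right, y up, looking along -z (the intrinsics and any distortion apply to the point x, -y, -z); pixel columns grow to the right and rows downward; lengths in m; the calibration is good to about 2 mm. A picture is of the moment at which its call begins. There is no depth.
- manip.hand_in(): hands the job in; it is judged then, once.
Trained networks look in a picture, given as the dict that the camera call returned (one of the last four; its "shot" number tells which), for a name from the list of things; names that differ only in an ending like _2 or _b are one class to them, and where a whole thing is asked for, a point or a joint stands for the part that bears it (a point fixed in the world has none). Each returns a list of dicts, best first, with "score" (0 to 1); they miss things now and then, are a little off and sometimes report something else, mostly with a low value. They report only what shows in the picture. A call takes as long as a camera call. They do not tell look-alikes from the thing itself.
- manip.masks_of(picture, name): "region" (420x560 bool, what is visible of it).
- manip.tip_of(picture, name): "at" ([x, y, z] in m, in world coordinates, good to about 4 mm: a listed point, or the origin of a listed thing).
The state is a dict: "clock": time; "joint_pos": joint angles; "joint_velocities": joint speeds; "tau": joint torques, N m; "position": TCP position; "ee_rot": TCP orientation; "ft_force": force on the tool from outside, world axes, zero at the start; "torque": the same for the moment, N m; "grip_width": opening from 0.0 (shut) to 1.0 (fully open); "grasp_force": force on a finger pad.
Only numpy, scipy, OpenCV 4.12 (cv2) and the standard library are available. Lean on these libraries where they do the work, as an engineer would, in place of code of your own. Each camera call takes 0.05 s, during which the arm holds its last target. There are 200 camera calls.

### The job

Press the hinged guide plate of the inspection fixture down until its detent holds it shut, and only then lift the long slim probe out of the rack. Lower the probe upright through the guide hole until its tip is about half way down the workpiece's bore, never letting it touch the plate, the bore wall or any other part of the fixture, and finish while still holding it there in the gripper: still, upright and centred in the hole. Leave everything else on the bench where it is.

Things in the scene. Friction and masses are not known exactly. Their poses are not given: they have to be found in the camera images.
- fixture: inspection fixture, fixed: dark steel base 210 x 140 x 20 mm, on it a steel workpiece block 76 x 80 mm, top 85 mm above the bench, with a vertical blind bore 22 mm across, 55 mm deep. Origin on the bench, on the bore's axis; z up, x from the plate's press end towards its hinge. A detent post, 20 x 18 mm, 114 mm high, with a spring ball, stands at x = -25, y = 64 mm
- guide_plate (a joint): angle of the aluminium guide plate (140 x 90 x 12 mm, hinged at its far end): 0 = shut, level, top face 101 mm above the bench; grows as it swings up. Starts at 0.4 to 0.8 rad, stays by friction where it is left, yields to about 3 N at the press spot; at about 0.12 rad it meets the detent ball and takes about 9 N, then the ball snaps over its edge and holds it at 0, against a stop
- hinge_axis (a point): middle of the guide plate's hinge axis, at x = 75, z = 95 mm of the fixture (axis along the fixture's y). The plate's middle plane goes through it
- press_spot (a point): the place to press, on the guide plate's top face, 125 mm from the hinge axis and 15 mm from the free edge, in the middle of the plate's width. Turns with the plate: z out of the top face, x towards the hinge
- guide_hole (a point): centre of the guide hole's mouth in the plate's top face, 75 mm from the hinge axis, 50 mm from press_spot; through hole 22 mm across, 12 mm long, over the bore when the plate is shut. Turns with the plate: z out of the top face, x towards the hinge. Plate shut, the tip is half way down the bore when 43 mm below this point
- rack: aluminium rack, fixed, 80 x 190 mm, top face 105 mm above the bench, open in front: two 14 mm holes at y = -47.5 and 47.5 mm, one with the probe, one with the plug gauge, either way round, each hanging upright by its flange. Origin on the bench under its middle, z up, y along its length
- probe: the probe, 0.1 to 0.25 kg, upright: steel stem 10 mm across, 95 mm long, flange 32 mm across, 6 mm thick, black round grip 24 mm across, 46 mm long with a thin steel band; 147 mm in all, the taller of the two in the rack. Origin at the stem's tip, z up along the stem; in the rack the tip is 10 mm above the bench, the grip's top 157 mm
- probe_tip (a point): the lower end of the probe's stem (the probe's origin)
- probe_grip (a point): the place to hold the probe: on its axis in the grip, 124 mm above the tip
- plug_gauge: plug gauge hanging in the rack's other hole, leave it: steel stem 12 mm across and 45 mm long under a plain dark steel head 38 mm across and 22 mm high (top 127 mm above the bench). Origin at the stem's lower end
- bearing_ring: bystander: steel ring lying flat, 40 mm across, 14 mm high, between fixture and rack; origin under its centre
- steel_block: bystander: dark steel block 60 x 35 x 25 mm; origin under its centre
- hammer: bystander: hammer lying on the bench
- wrench: bystander: wrench lying on the bench
- screwdriver: bystander: screwdriver lying on the bench
- oil_can: bystander: grey can 56 mm across, 140 mm high; origin under its centre
Things that resemble listed ones, but are neither listed nor needed, are in the scene too. Of the things shaped like the probe, the steel one is meant.

How it is judged:
By the outcome, as a careful person would: the job done as asked, in the order asked, and still so for the second after the job is handed in, while the arm keeps its last pose, push and grip.
It also fails if it takes over 64 s, if anything falls off the work surface, if the arm or the gripper's body presses on something with over 40 N, if the wrist force passes 120 N, or if a joint passes its speed limit or range.

## Working session

There is one attempt and no reset: what is moved stays moved. The work goes in short steps, Python scripts to look and compute and a shell command to move; the robot and the scene stay as the last step left them, time stands still between calls to the robot, and variables do not carry over. Pictures are saved under pics/ and viewed, at most 10 in all, crops included, and the job is handed in when it is done.

```bash
ls; mkdir -p pics; cat > h.py <<'E'
import numpy as np, cv2
from workcell import manip
from scipy.spatial.transform import Rotation as R
def rot(c):
    a=np.array(c["attitude"],float)
    return a if a.shape==(3,3) else R.from_quat(a).as_matrix()
def ray(c,uv):
    K=np.array(c["camera_matrix"]);D=np.array(c["distortion"],float)
    p=cv2.undistortPoints(np.array(uv,float).reshape(-1,1,2),K,D)[:,0]
    d=np.c_[p[:,0],-p[:,1],-np.ones(len(p))]@rot(c).T
    return np.array(c["eye"]),d/np.linalg.norm(d,axis=1,keepdims=True)
def atz(c,uv,z):
    e,d=ray(c,uv); return e+d*((z-e[2])/d[:,2])[:,None]
def tri(c1,u1,c2,u2):
    e1,d1=ray(c1,[u1]);e2,d2=ray(c2,[u2])
    A=np.c_[d1[0],-d2[0]];s=np.linalg.lstsq(A,e2-e1,rcond=None)[0]
    p=e1+d1[0]*s[0];q=e2+d2[0]*s[1];return (p+q)/2,np.linalg.norm(p-q)
def proj(c,P):
    P=np.atleast_2d(P);q=(P-np.array(c["eye"]))@rot(c)
    q=q*[1,-1,-1]
    return cv2.projectPoints(q,np.zeros(3),np.zeros(3),np.array(c["camera_matrix"]),np.array(c["distortion"],float))[0][:,0]
def save(n,im): cv2.imwrite("pics/"+n,np.ascontiguousarray(im[...,::-1]))
E
python3 - <<'E'
from h import *
np.set_printoptions(precision=4,suppress=True)
s=manip.get_obs();print({k:s[k] for k in("clock","position","ee_rot","ft_force","grip_width")},manip.tcp_to_grasp)
for n in("side","top"):
    c=manip.camera(n);save(n+"0.png",c["frame"]);print(n,np.array(c["eye"]),np.array(c["attitude"]),np.array(c["camera_matrix"]).tolist(),c["distortion"])
    for o in("fixture","guide_plate","hinge_axis","press_spot","guide_hole","rack","probe","probe_grip","probe_tip","plug_gauge","bearing_ring","steel_block","oil_can"):
        try:
            print(o,[(np.round(r["at"],3).tolist(),round(r["score"],2)) for r in manip.tip_of(c,o)[:4]])
        except Exception as e: print(o,e)
print(manip.get_obs()["clock"])
E
```

```text
pics
{'clock': 0.0, 'position': array([ 0.2687, -0.5639,  0.2305]), 'ee_rot': array([ 0.9754,  0.2206, -0.0002, -0.0007]), 'ft_force': array([-0.2343, -0.0713, -0.1336]), 'grip_width': 1.0027562380702915} 0.0187
side [0.5711 0.7013 0.9557] [-0.0075  0.324   0.945  -0.0446] [[445.35724121882276, 0.0, 270.886000938674], [0.0, 445.35724121882276, 208.6371702693257], [0.0, 0.0, 1.0]] [0.019 0.    0.    0.    0.   ]
fixture [([0.528, 0.129, 0.002], 0.8)]
guide_plate it knows: bearing_ring, fixture, guide_hole, hammer, hinge_axis, oil_can, plug_gauge, press_spot, probe, probe_grip, probe_tip, rack, screwdriver, steel_block, wrench
hinge_axis [([0.601, 0.14, 0.091], 0.98)]
press_spot [([0.495, 0.138, 0.151], 0.73)]
guide_hole [([0.537, 0.136, 0.132], 0.93), ([0.719, 0.028, -0.003], 0.5)]
rack [([0.527, 0.133, 0.002], 0.72), ([0.469, -0.223, -0.002], 0.67), ([0.463, -0.271, 0.054], 0.5)]
probe [([0.585, -0.101, -0.002], 0.85)]
probe_grip [([0.586, -0.103, 0.124], 0.85), ([0.577, -0.18, 0.128], 0.78), ([0.481, -0.176, 0.138], 0.63)]
probe_tip [([0.585, -0.104, -0.001], 0.62), ([0.734, -0.243,
[... 634 characters left out ...]
_block, wrench
hinge_axis [([0.603, 0.143, 0.096], 0.7), ([0.554, -0.004, 0.003], 0.16)]
press_spot [([0.493, 0.137, 0.153], 0.63)]
guide_hole [([0.541, 0.137, 0.132], 0.96)]
rack [([0.472, -0.225, 0.001], 0.97)]
probe [([0.48, -0.176, 0.008], 0.64), ([0.573, -0.179, 0.0], 0.62), ([0.583, -0.102, 0.001], 0.45)]
probe_grip [([0.58, -0.178, 0.124], 0.63), ([0.584, -0.104, 0.126], 0.59), ([0.479, -0.172, 0.133], 0.45), ([0.483, -0.176, 0.009], 0.35)]
probe_tip [([0.584, -0.102, 0.0], 0.62), ([0.575, -0.176, -0.002], 0.54)]
plug_gauge [([0.48, -0.178, 0.01], 0.73), ([0.46, -0.268, 0.063], 0.4)]
bearing_ring [([0.554, -0.005, 0.0], 0.57)]
steel_block [([0.726, 0.029, 0.002], 0.49)]
oil_can []
1.3
```

View pics/side0.png

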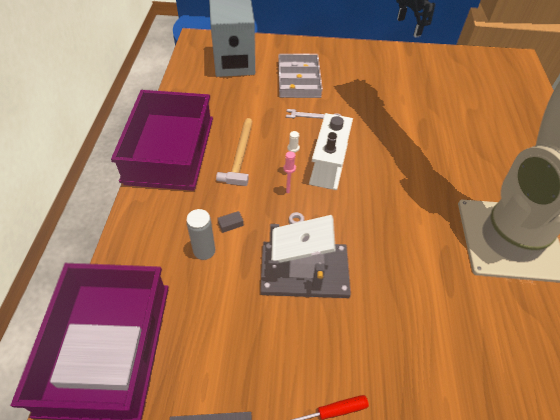

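View pics/top0.png

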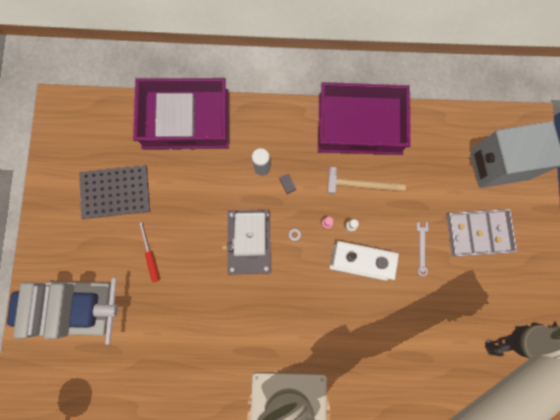

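Side view: the fixture is at (305,265) with its plate raised. The rack is at (332,150), with a black-gripped tool at (331,142) and a squat dark head at (337,123). Probe-shaped things are the black/steel one in the rack (side 331,142; top 351,256), a pink one (290,160; 328,222) and a white one (294,140; 352,225). The rack one fits, as it has a steel stem and hangs in the rack; I'll confirm it in a crop.

```bash
python3 - <<'E'
from h import *
a=cv2.imread("pics/side0.png");b=cv2.imread("pics/top0.png")
def t(i,x,y): return cv2.resize(i[y:y+75,x:x+100],(400,300),interpolation=cv2.INTER_CUBIC)
cv2.imwrite("pics/crop1.png",np.vstack([np.hstack([t(a,275,110),t(b,310,215)]),np.hstack([t(a,255,215),t(b,205,205)])]))
np.set_printoptions(precision=4,suppress=True)
S=manip.camera("side");T=manip.camera("top")
for o in("probe","plug_gauge","rack","press_spot"):
    for n,c in(("s",S),("t",T)):
        for r in manip.masks_of(c,o)[:3]:
            m=r["region"];ys,xs=np.nonzero(m);print(o,n,round(r["score"],2),m.sum(),xs.mean().round(1),ys.mean().round(1),xs.min(),xs.max(),ys.min(),ys.max())
E
```

```text
probe s 0.82 256 288.3 167.9 283 293 152 191
probe s 0.62 212 293.0 141.7 287 299 131 152
probe s 0.44 206 330.2 143.2 324 335 132 153
probe t 0.56 93 326.8 221.9 322 332 217 227
probe t 0.46 93 350.4 256.2 345 356 252 261
plug_gauge s 0.48 1047 200.5 233.6 187 214 209 258
plug_gauge s 0.44 156 336.0 123.0 330 342 116 130
plug_gauge t 0.71 95 351.3 256.3 346 357 252 261
plug_gauge t 0.52 144 381.8 262.1 375 388 256 268
rack s 0.94 1735 328.9 155.1 309 351 114 189
rack t 0.62 1602 362.6 260.4 330 397 241 279
press_spot s 0.74 2208 302.7 238.7 271 334 215 261
press_spot t 0.71 1149 248.9 233.7 233 263 213 254
```

View pics/crop1.png

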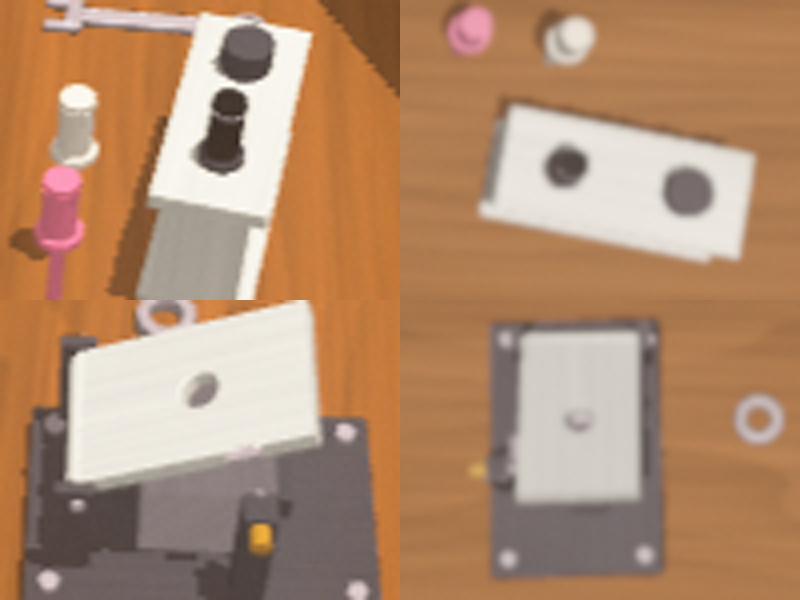

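The crops confirm it. The probe is the black grip with a band in the rack hole nearest the fixture (side 332,134; top 351,256). The pink and white ones stand on the bench and are look-alikes. The squat dark head in the other hole is the plug gauge. Next I fit the fixture pose.

```bash
cat > fit.py <<'E'
from h import *
from scipy.optimize import least_squares
np.set_printoptions(precision=4,suppress=True)
S=manip.camera("side");T=manip.camera("top")
ts=lambda p:[(255+x/4-.4,215+(y-300)/4-.4) for x,y in p]
tt=lambda p:[(205+(x-400)/4-.4,205+(y-300)/4-.4) for x,y in p]
sc=ts([(74,352),(308,303),(320,438),(70,480),(203,388)])
tc=tt([(638,332),(640,498),(516,500),(520,333),(579,418)])
bc=tt([(493,323),(658,320),(663,573),(493,577)])
pl=[(0,-45),(140,-45),(140,45),(0,45),(75,0)]
def fw(p,P): 
    c,s=np.cos(p[2]),np.sin(p[2]);P=np.array(P,float)/1000
    return np.c_[p[0]+c*P[:,0]-s*P[:,1],p[1]+s*P[:,0]+c*P[:,1],P[:,2]]
def plate(p,rh): 
    a=p[3];return fw(p,[(75-r*np.cos(a)+6*np.sin(a),y,95+r*np.sin(a)+6*np.cos(a)) for r,y in rh])
def base(p): return fw(p,[(p[4]+x,p[5]+y,20) for x,y in((105,70),(105,-70),(-105,-70),(-105,70))])
def res(p):
    return np.r_[(proj(S,plate(p,pl))-sc).ravel(),(proj(T,plate(p,pl))-tc).ravel(),(proj(T,base(p))-bc).ravel()]
r=least_squares(res,[.527,.137,0.05,.5,0,0],x_scale=[.01,.01,.1,.1,10,10],loss="soft_l1")
p=r.x;print(p);print(r.fun.reshape(-1,2).round(1).tolist())
print("hole,press",plate(p,[(75,0),(125,0)]))
print("bearing of hole tri",tri(S,sc[4],T,tc[4]))
print("grip top",tri(S,(332.2,134.2),T,(351.4,256)))
print("plug top",tri(S,(275+247/4-.4,110+38/4-.4),T,(310+288/4-.4,215+192/4-.4)))
print("rack top corners",atz(T,[(310+x/4-.4,215+y/4-.4) for x,y in((107,103),(355,153),(340,260),(80,213))],.105))
E
python3 fit.py
```

```text
[0.5274 0.1339 0.0578 0.3879 1.4066 9.0476]
[[0.2, -0.5], [-0.5, 0.1], [-1.3, 0.1], [0.1, 0.4], [-1.4, 0.6], [0.0, 1.3], [-0.2, -0.1], [0.4, 0.2], [0.7, 1.8], [0.1, 1.1], [-0.6, -0.2], [0.5, -0.4], [0.6, 0.2], [-0.4, 0.4]]
hole,press [[0.5352 0.1344 0.1289]
 [0.489  0.1317 0.1478]]
bearing of hole tri (array([0.5352, 0.1351, 0.134 ]), np.float64(0.005854698457663831))
grip top (array([ 0.4785, -0.1713,  0.1637]), np.float64(0.001222515081577223))
plug top (array([ 0.4638, -0.2674,  0.1332]), np.float64(0.0014476337030132286))
rack top corners [[ 0.5307 -0.1336  0.105 ]
 [ 0.4981 -0.326   0.105 ]
 [ 0.416  -0.3133  0.105 ]
 [ 0.4454 -0.1138  0.105 ]]
```

```bash
python3 -m jog '{"offset":[[0.006,0.018,0.002],[0.011,0.035,0.002],[0.011,0.035,0.001],[0.011,0.035,0.001],[0.011,0.035,0.001],[0.011,0.035,0.001],[0.011,0.035,0.001],[0.011,0.035,0.001],[0.011,0.035,0.001],[0.011,0.035,0.001],[0.011,0.035,0],[0.011,0.035,0],[0.011,0.035,0],[0.011,0.035,0],[0.011,0.035,0],[0.011,0.035,0],[0.011,0.035,0],[0.011,0.035,0],[0.011,0.035,0],[0.011,0.035,0]],"yaw":[2.8,2.8,2.8,2.8,2.8,2.8,2.8,2.8,2.8,2.8,2.8,2.8,2.8,2.8,2.8,2.8,2.8,2.8,2.8,2.8],"jaw":[1,1,1,1,1,1,1,1,1,1,1,1,1,1,1,1,1,1,1,1]}' 60
```

```text
clock: 3.57
position: [0.4843, 0.1205, 0.2438]
ee_rot: [0.757, 0.653, 0.0, 0.0]
ft_force: [0.7, -0.5, 0.1]
grip_width: -0.0
grasp_force: 0.0
```

```bash
python3 -m jog '{"offset":[[0.002,0.005,-0.02],[0.002,0.005,-0.02],[0,0.001,-0.02],[0,0,-0.015],[0,0,-0.005],[0,0,0],[0,0,0]],"yaw":[0,0,0,0,0,0,0],"jaw":[1,1,1,1,1,1,1]}'
python3 -m jog '{"offset":[[-0.001,0,-0.004],[-0.001,0,-0.004],[-0.001,0,-0.004],[-0.001,0,-0.004],[-0.001,0,-0.004],[-0.001,0,-0.004],[-0.001,0,-0.004],[-0.001,0,-0.004],[-0.001,0,-0.004],[-0.001,0,-0.004]],"yaw":[0,0,0,0,0,0,0,0,0,0],"jaw":[1,1,1,1,1,1,1,1,1,1]}'
```

```text
clock: 4.15
position: [0.4882, 0.1298, 0.164]
ee_rot: [0.758, 0.653, 0.0, 0.0]
ft_force: [0.3, -0.7, -0.1]
grip_width: 0.002
grasp_force: 0.0
clock: 4.98
position: [0.4778, 0.1297, 0.1229]
ee_rot: [0.758, 0.653, -0.0, 0.0]
ft_force: [-0.0, -0.6, 3.1]
grip_width: -0.004
grasp_force: 1.2
```

```bash
python3 -m jog '{"offset":[[0,0,-0.003],[0,0,-0.003],[0,0,-0.003],[0,0,-0.003],[0,0,-0.002],[0,0,-0.002],[0,0,-0.002],[0,0,0]],"yaw":[0,0,0,0,0,0,0,0],"jaw":[1,1,1,1,1,1,1,1]}'
python3 -m jog '{"offset":[[0,0,-0.001],[0,0,-0.001],[0,0,-0.001],[0,0,0]],"yaw":[0,0,0,0],"jaw":[1,1,1,1]}'
```

```text
clock: 5.65
position: [0.4778, 0.1298, 0.1048]
ee_rot: [0.758, 0.653, -0.0, -0.0]
ft_force: [0.1, 0.2, -0.0]
grip_width: 0.002
grasp_force: 0.0
clock: 5.98
position: [0.478, 0.1298, 0.1023]
ee_rot: [0.758, 0.653, 0.0, 0.0]
ft_force: [0.5, 0.2, 0.0]
grip_width: 0.001
grasp_force: 0.0
```

```bash
python3 -m jog '{"offset":[[0,0,-0.001],[0,0,-0.001],[0,0,0]],"yaw":[0,0,0],"jaw":[1,1,1]}'
python3 -m jog '{"offset":[[0,0,-0.001],[0,0,-0.0005],[0,0,0]],"yaw":[0,0,0],"jaw":[1,1,1]}'
```

```text
clock: 6.23
position: [0.478, 0.1298, 0.101]
ee_rot: [0.758, 0.653, -0.0, 0.0]
ft_force: [-4.5, -1.8, 10.8]
grip_width: 0.002
grasp_force: 5.3
clock: 6.48
position: [0.4782, 0.1298, 0.1007]
ee_rot: [0.758, 0.653, -0.0, 0.001]
ft_force: [-11.8, -4.6, 27.2]
grip_width: 0.002
grasp_force: 13.9
```

The plate reached the stop at z = 0.101 and the force is rising, so it is shut. I retreat and check that before touching the probe.

```bash
python3 -m jog '{"offset":[[0,0,0.01],[0,0,0.03],[0,0,0.035],[0,0,0.035],[0,-0.015,0.035],[0,-0.03,0.01],[0,-0.03,0],[0,-0.03,0],[0,-0.03,0],[0,-0.015,0],[0,0,0]],"yaw":[0,0,0,0,0,0,0,0,0,0,0],"jaw":[1,1,1,1,1,1,0,0,0,0,0]}'
python3 - <<'E'
from h import *
np.set_printoptions(precision=4,suppress=True)
S=manip.camera("side");T=manip.camera("top")
np.savez("cam1.npz",S=S["frame"],T=T["frame"])
for o in("hinge_axis","guide_hole","fixture","press_spot","probe_grip"):
    for c in(S,T): print(o,[(np.round(r["at"],4).tolist(),round(r["score"],2)) for r in manip.tip_of(c,o)[:4]])
def t(i,x,y): return cv2.resize(i[y:y+75,x:x+100],(400,300),interpolation=cv2.INTER_CUBIC)
a,b=S["frame"],T["frame"]
save("crop2.png",np.vstack([np.hstack([t(a,275,110),t(b,310,215)]),np.hstack([t(a,255,215),t(b,205,205)])]))
E
```

```text
clock: 7.4
position: [0.4778, -0.0244, 0.2536]
ee_rot: [0.76, 0.65, -0.0, 0.0]
ft_force: [-0.5, -0.2, 0.6]
grip_width: 0.705
grasp_force: 0.0
hinge_axis [([0.6006, 0.1408, 0.0921], 0.86)]
hinge_axis [([0.6033, 0.1411, 0.0943], 0.81)]
guide_hole [([0.5285, 0.1353, 0.1015], 0.62)]
guide_hole [([0.529, 0.1362, 0.1036], 0.85)]
fixture [([0.5277, 0.1362, 0.0004], 0.84)]
fixture [([0.5263, 0.1363, 0.0031], 0.77)]
press_spot [([0.4777, 0.1318, 0.0988], 0.86)]
press_spot [([0.4811, 0.1344, 0.0998], 0.77), ([0.7355, -0.2415, 0.0007], 0.69)]
probe_grip [([0.5843, -0.1007, 0.1227], 0.71), ([0.5791, -0.181, 0.1233], 0.66), ([0.4779, -0.1754, 0.1364], 0.53)]
probe_grip [([0.48, -0.174, 0.1321], 0.67), ([0.5793, -0.1786, 0.1206], 0.5)]
```

View pics/crop2.png

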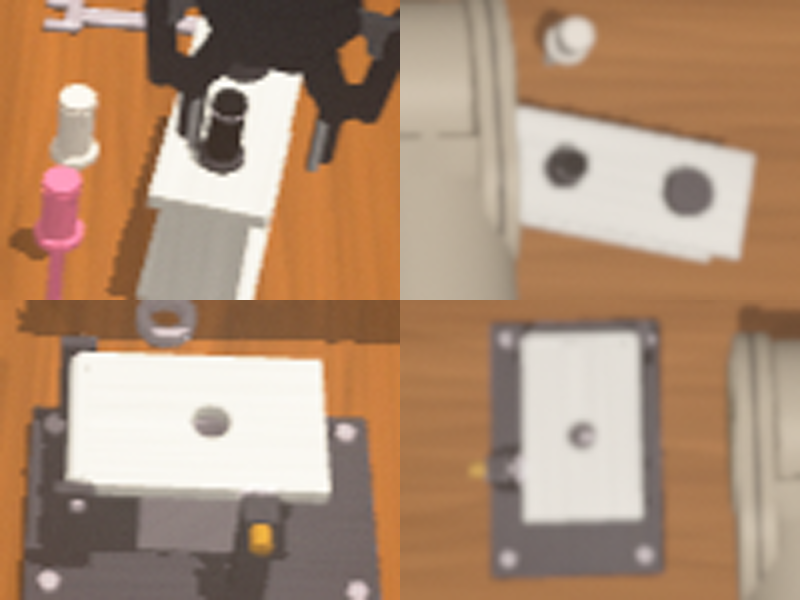

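The plate lies level under the detent post's ball. Its hole is at side crop (211,421) and top crop (582,435). The probe and plug gauge are still in the rack.

```bash
cat > fit2.py <<'E'
from h import *
from scipy.optimize import least_squares
np.set_printoptions(precision=4,suppress=True)
S=manip.camera("side");T=manip.camera("top")
ts=lambda p:[(255+x/4-.4,215+(y-300)/4-.4) for x,y in p]
tt=lambda p:[(205+(x-400)/4-.4,205+(y-300)/4-.4) for x,y in p]
z=.101
hs,ht=ts([(211,421)]),tt([(582,435)])
print("hole side",atz(S,hs,z),"top",atz(T,ht,z),"tri",tri(S,hs[0],T,ht[0]))
for n,c,q in(("s",S,ts([(74,352),(323,361),(330,490),(68,485)])),("t",T,tt([(640,332),(643,521),(522,522),(522,333)]))):
    P=atz(c,q,z)[:,:2];print(n,P.tolist(),P.mean(0),np.linalg.norm(P[0]-P[1]),np.linalg.norm(P[1]-P[2]))
print("grip top side",atz(S,[(275+229/4-.4,110+98/4-.4)],.157),"top",atz(T,[(351.4,256)],.157))
print("plug top side",atz(S,[(275+247/4-.4,110+38/4-.4)],.127),"top",atz(T,[(310+288/4-.4,215+192/4-.4)],.127))
E
python3 fit2.py
```

```text
hole side [[0.5253 0.1355 0.101 ]] top [[0.5289 0.1338 0.101 ]] tri (array([0.5271, 0.1343, 0.1   ]), np.float64(0.0038574085481242223))
s [[0.6074613149215011, 0.09515556731090846], [0.4614353539149896, 0.08703682193371698], [0.4575320005344454, 0.1747212021768959], [0.6029810390966965, 0.18584952734176752]] [0.5324 0.1357] 0.1462514796997791 0.08777121798313951
t [[0.611286364782294, 0.09212261953705064], [0.4640148895453008, 0.08409053675808634], [0.4604760468751597, 0.17677196163572906], [0.6074564016060566, 0.18417525516515354]] [0.5358 0.1343] 0.14749034467465472 0.09274896185291856
grip top side [[ 0.478  -0.1789  0.157 ]] top [[ 0.4796 -0.1725  0.157 ]]
plug top side [[ 0.4623 -0.2745  0.127 ]] top [[ 0.465 -0.269  0.127]]
```

```bash
python3 -m jog '{"offset":[[0,-0.01,0],[0,-0.02,0],[0,-0.025,0],[0,-0.03,0],[0.001,-0.03,0],[0,-0.02,0],[0,-0.01,0],[0,-0.0055,0],[0,0,-0.015],[0,0,-0.025],[0,0,-0.025],[0,0,-0.015],[0,0,-0.01],[0,0,0],[0,0,0]],"yaw":[0,0,0,0,0,0,0,0,0,0,0,0,0,0,0],"jaw":[0,0,0,0,0,0,0,0,0,0,0,0,0,0,0]}'
python3 - <<'E'
from h import *
S=manip.camera("side");T=manip.camera("top")
def t(i,x,y): return cv2.resize(i[y:y+75,x:x+100],(400,300),interpolation=cv2.INTER_CUBIC)
save("crop3.png",np.hstack([t(S["frame"],275,110),t(T["frame"],310,215)]))
E
```

```text
clock: 9.35
position: [0.4792, -0.1701, 0.1643]
ee_rot: [0.757, 0.653, 0.0, -0.0]
ft_force: [0.1, 0.2, 0.7]
grip_width: 1.0
grasp_force: 0.0
```

View pics/crop3.png

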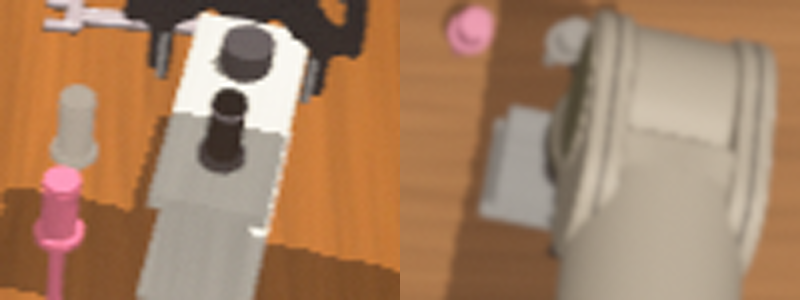

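The fingers straddle the probe on both sides: side-crop fingertips are at 160 and 312, and the probe is at 227. The plug gauge is clear. I go down and close gently.

```bash
python3 -m jog '{"offset":[[0,-0.002,-0.01],[0,-0.002,-0.015],[0,-0.001,-0.012],[0,0,-0.006],[0,0,-0.004],[0,0,0],[0,0,0]],"yaw":[0,0,0,0,0,0,0],"jaw":[0,0,0,0,0,0,0]}'
python3 -m jog '{"offset":[[0,0,0],[0,0,0],[0,0,0],[0,0,0],[0,0,0],[0,0,0],[0,0,0],[0,0,0],[0,0,0],[0,0,0]],"yaw":[0,0,0,0,0,0,0,0,0,0],"jaw":[0.3,0.45,0.55,0.6,0.65,0.7,0.75,0.8,0.9,1]}' 40
```

```text
clock: 10.03
position: [0.4791, -0.1756, 0.1171]
ee_rot: [0.758, 0.653, 0.0, 0.0]
ft_force: [-0.3, 0.0, 0.4]
grip_width: 0.998
grasp_force: 0.0
clock: 10.87
position: [0.4791, -0.1758, 0.117]
ee_rot: [0.758, 0.653, 0.0, 0.0]
ft_force: [-0.9, 0.0, 4.7]
grip_width: 0.27
grasp_force: 39.1
```

```bash
python3 -m jog '{"offset":[[0,0,0],[0,0,0.002],[0,0,0.004],[0,0,0.008]],"yaw":[0,0,0,0],"jaw":[1,1,1,1]}' 70
python3 -m jog '{"offset":[[0,0,0.015],[0,0,0.02],[0,0,0.025],[0,0,0.025],[0,0,0.025],[0,0,0.025],[0,0,0.015],[0,0,0.005],[0,0,0],[0,0,0]],"yaw":[0,0,0,0,0,0,0,0,0,0],"jaw":[1,1,1,1,1,1,1,1,1,1]}'
```

```text
clock: 11.2
position: [0.4781, -0.1754, 0.1302]
ee_rot: [0.758, 0.653, -0.0, -0.001]
ft_force: [0.2, -0.1, -3.3]
grip_width: 0.264
grasp_force: 68.6
clock: 12.03
position: [0.4786, -0.1756, 0.2851]
ee_rot: [0.758, 0.653, -0.0, -0.0]
ft_force: [0.2, 0.8, -2.1]
grip_width: 0.259
grasp_force: 68.7
```

```bash
python3 -m jog '{"offset":[[0.001,0.005,0],[0.002,0.012,0],[0.003,0.02,0],[0.004,0.025,0],[0.004,0.025,0],[0.004,0.025,0],[0.004,0.025,0],[0.004,0.025,0],[0.004,0.025,0],[0.004,0.025,0],[0.004,0.025,0],[0.004,0.025,0],[0.003,0.02,0],[0.002,0.015,0],[0.001,0.01,0],[0,0.005,0],[0,0,0],[0,0,0],[0,0,0],[0,0,0]],"yaw":[0,0,0,0,0,0,0,0,0,0,0,0,0,0,0,0,0,0,0,0],"jaw":[1,1,1,1,1,1,1,1,1,1,1,1,1,1,1,1,1,1,1,1]}'
cat > look.py <<'E'
import sys
from h import *
np.set_printoptions(precision=4,suppress=True)
n=sys.argv[1];S=manip.camera("side");T=manip.camera("top");s=manip.get_obs()
print(s["position"],s["joint_velocities"].round(3) if hasattr(s["joint_velocities"],"round") else "")
for o in("probe_tip","probe_grip"):
    for c in(S,T): print(o,[(np.round(r["at"],4).tolist(),round(r["score"],2)) for r in manip.tip_of(c,o)[:4]])
a,b=S["frame"],T["frame"]
p=np.array(s["position"]);u=proj(S,[p+[0,0,-.04]])[0];x,y=int(u[0])-50,int(u[1])-45
print("crop origin",x,y)
save(n,np.hstack([cv2.resize(a[y:y+125,x:x+100],(480,600),interpolation=cv2.INTER_CUBIC),cv2.resize(b[180:305,205:272],(320,600),interpolation=cv2.INTER_CUBIC)]))
E
python3 look.py hover.png
```

```text
clock: 13.7
position: [0.5271, 0.1352, 0.2858]
ee_rot: [0.758, 0.652, -0.0, 0.0]
ft_force: [0.0, -0.4, -2.6]
grip_width: 0.263
grasp_force: 68.7
[0.5271 0.1355 0.2859] [-0.003  0.001 -0.003 -0.002  0.002 -0.    -0.   ]
probe_tip [([0.527, 0.1328, 0.1806], 0.83), ([0.5865, -0.1024, -0.0041], 0.45), ([0.4829, 0.4746, 0.0004], 0.18)]
probe_tip [([0.5864, -0.1031, -0.0011], 0.61), ([0.5787, -0.178, -0.0012], 0.54), ([0.7333, -0.2417, 0.0023], 0.19)]
probe_grip [([0.5301, 0.1347, 0.3049], 0.97), ([0.5851, -0.1015, 0.1258], 0.69), ([0.5794, -0.1825, 0.1266], 0.48), ([0.5213, 0.1341, 0.1828], 0.16)]
probe_grip [([0.4624, -0.2703, 0.0598], 0.66), ([0.5778, -0.1789, 0.124], 0.42)]
crop origin 262 160
```

View pics/hover.png

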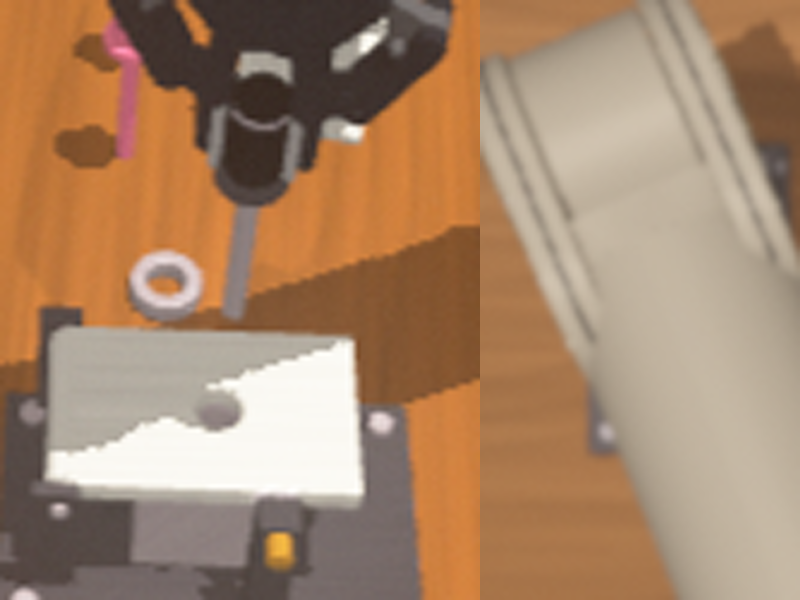

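The side crop shows the probe hanging with its tip at (233,313), above the hole at (218,409). The top view is blocked by the arm. I check tip position and uprightness against the camera model.

```bash
python3 - <<'E'
from h import *
np.set_printoptions(precision=4,suppress=True)
S=manip.camera("side");f=S["frame"]
px=lambda x,y:(262+x/4.8-.4,160+y/4.8-.4)
t=atz(S,[px(233,313)],.179)[0];h=atz(S,[px(218,409)],.101)[0]
print("tip",t,"hole",h,"diff",(h-t)[:2])
for z in(.179,.22,.26):print(z,(proj(S,[[t[0],t[1],z]])[0]-[262,160]+.4)*4.8)
# stem edges per row
for y in range(206,226,2): print(y,f[y,304:322].astype(int).sum(1).tolist())
E
```

```text
tip [0.5255 0.1352 0.179 ] hole [0.5261 0.1355 0.101 ] diff [0.0006 0.0003]
0.179 [233. 313.]
0.22 [240.9865 257.6489]
0.26 [249.3415 199.7825]
206 [387, 394, 410, 423, 418, 415, 396, 377, 381, 395, 389, 394, 391, 400, 403, 405, 397, 389]
208 [395, 396, 411, 423, 422, 418, 404, 378, 388, 392, 389, 402, 394, 398, 402, 407, 397, 394]
210 [396, 407, 417, 424, 423, 406, 391, 385, 391, 393, 386, 398, 401, 401, 405, 407, 401, 406]
212 [404, 408, 421, 430, 426, 404, 386, 385, 392, 396, 395, 401, 400, 398, 406, 412, 400, 403]
214 [401, 411, 420, 425, 424, 402, 383, 382, 395, 396, 397, 391, 388, 395, 406, 410, 406, 402]
216 [453, 413, 430, 428, 424, 402, 383, 391, 395, 386, 382, 373, 369, 373, 381, 379, 385, 392]
218 [480, 420, 427, 428, 417, 395, 387, 395, 396, 382, 375, 373, 371, 377, 383, 379, 370, 381]
220 [450, 424, 433, 430, 407, 378, 385, 394, 393, 380, 374, 374, 372, 325, 351, 331, 266, 274]
222 [415, 430, 430, 429, 406, 386, 392, 401, 396, 338, 268, 265, 260, 264, 266, 271, 265, 267]
224 [425, 361, 314, 320, 361, 390, 399, 397, 363, 305, 266, 259, 261, 272, 270, 271, 270, 267]
```

```bash
python3 -m jog '{"offset":[[0.0005,0,-0.006],[0,0,-0.012],[0,0,-0.014],[0,0,-0.014],[0,0,-0.01],[0,0,-0.006],[0,0,-0.002],[0,0,0],[0,0,0],[0,0,0]],"yaw":[0,0,0,0,0,0,0,0,0,0],"jaw":[1,1,1,1,1,1,1,1,1,1]}'; python3 look.py near.png
```

```text
clock: 14.88
position: [0.5278, 0.1365, 0.2225]
ee_rot: [0.758, 0.653, 0.001, 0.0]
ft_force: [0.3, 0.4, -2.5]
grip_width: 0.261
grasp_force: 68.7
[0.5277 0.1364 0.2224] [ 0.    -0.     0.002  0.001 -0.001 -0.001 -0.002]
probe_tip [([0.5233, 0.1328, 0.1119], 0.65)]
probe_tip [([0.5866, -0.1009, -0.0017], 0.58), ([0.5796, -0.1777, -0.0023], 0.52)]
probe_grip [([0.5786, -0.1804, 0.1252], 0.67), ([0.5283, 0.1353, 0.24], 0.55), ([0.5853, -0.1029, 0.1263], 0.45)]
probe_grip [([0.5853, -0.1033, 0.126], 0.63), ([0.5788, -0.1782, 0.1213], 0.58)]
crop origin 259 179
```

View pics/near.png

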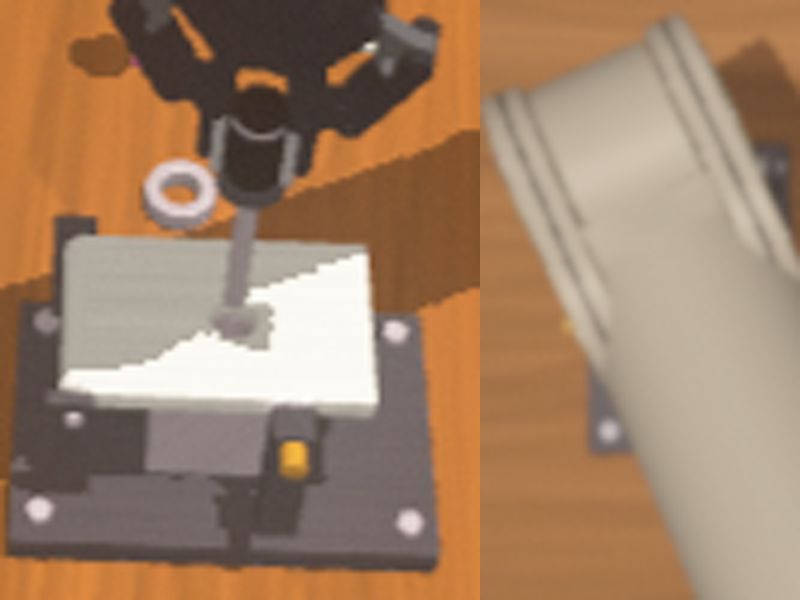

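The tip, at about (236,306), is just above the hole at (232,318). I overlay the expected centred tip and stem for a finer check.

```bash
cat > ov.py <<'E'
import sys
from h import *
n=sys.argv[1];hx,hy=0.5261,0.1355
S=manip.camera("side");s=manip.get_obs();tz=s["position"][2]-.107;print(s["position"],tz)
k=16;x0,y0=290,212;im=cv2.resize(S["frame"][y0:y0+37,x0:x0+37],(592,592),interpolation=cv2.INTER_CUBIC)
a=np.linspace(0,2*np.pi,60)
def ring(r,z,col):
    q=(proj(S,np.c_[hx+r*np.cos(a),hy+r*np.sin(a),0*a+z])-[x0,y0]+.5)*k
    cv2.polylines(im,[q.astype(np.int32)],True,col,1)
ring(.011,.101,(255,0,0));ring(.005,max(tz,.101),(0,255,0));ring(.005,max(tz,.101)+.03,(0,255,0))
save(n,im)
E
python3 ov.py ov1.png
```

```text
[0.52748608 0.13631315 0.22196494] 0.11496494382981874
```

View pics/ov1.png

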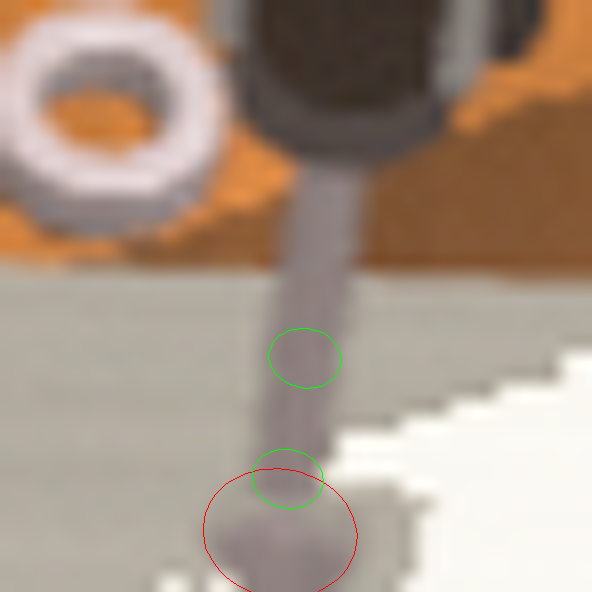

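```bash
python3 - <<'E'
from h import *
f=np.load("cam1.npz")["S"].astype(int).sum(2);S=manip.camera("side")
for y in range(236,256): print(y,f[y,299:316].tolist())
print(proj(S,[[.5261,.1355,.101],[.5261,.1245,.101],[.5261,.1465,.101],[.5151,.1355,.101],[.5371,.1355,.101]]))
g=f[236:256,299:316]<690;ys,xs=np.nonzero(g);print(xs.mean()+299,ys.mean()+236,xs.min()+299,xs.max()+299,ys.min()+236,ys.max()+236)
E
```

```text
236 [733, 734, 733, 734, 732, 734, 733, 733, 732, 733, 733, 733, 734, 733, 733, 734, 731]
237 [733, 733, 732, 733, 734, 732, 733, 733, 733, 733, 733, 732, 733, 733, 734, 733, 733]
238 [738, 739, 740, 738, 740, 738, 740, 737, 738, 737, 737, 736, 735, 736, 737, 736, 737]
239 [740, 740, 740, 739, 740, 740, 740, 739, 739, 740, 740, 740, 740, 740, 739, 739, 740]
240 [736, 736, 736, 736, 736, 736, 733, 729, 729, 733, 732, 736, 737, 736, 736, 737, 737]
241 [733, 734, 733, 733, 729, 719, 685, 657, 629, 660, 677, 701, 728, 736, 734, 736, 737]
242 [733, 732, 733, 732, 704, 614, 541, 524, 510, 513, 517, 574, 685, 727, 736, 737, 738]
243 [737, 736, 736, 727, 654, 540, 521, 502, 491, 489, 485, 490, 554, 683, 729, 740, 740]
244 [737, 737, 736, 706, 597, 497, 454, 450, 450, 450, 458, 466, 468, 625, 721, 736, 736]
245 [741, 741, 742, 684, 584, 529, 507, 479, 450, 440, 436, 437, 444, 571, 714, 738, 740]
246 [740, 742, 742, 725, 605, 455, 435, 428, 414, 407, 399, 411, 424, 599, 720, 740, 740]
247 [743, 741, 741, 740, 673, 494, 423, 411, 405, 398, 386, 386, 457, 668, 735, 742, 741]
248 [738, 739, 737, 
[... 199 characters left out ...]
 731, 728, 727, 729, 733, 737, 737, 736, 737, 736]
251 [739, 738, 740, 738, 740, 739, 739, 738, 736, 738, 737, 736, 736, 736, 736, 736, 736]
252 [742, 740, 740, 740, 741, 740, 741, 740, 740, 740, 740, 740, 741, 741, 740, 740, 741]
253 [736, 736, 736, 736, 737, 738, 736, 736, 738, 736, 738, 740, 740, 738, 740, 739, 740]
254 [740, 740, 740, 742, 742, 742, 743, 740, 740, 740, 741, 740, 741, 740, 740, 740, 740]
255 [736, 737, 738, 736, 737, 740, 738, 737, 739, 737, 737, 740, 738, 738, 740, 739, 738]
[[307.00378298 244.81096404]
 [307.19148392 240.81872768]
 [306.81369015 248.85658528]
 [311.81215147 245.21093513]
 [302.20038638 244.41155421]]
307.39473684210526 244.94736842105263 302 312 241 249
```

The tip is within about 1 mm of the hole's centre and the stem is upright. I lower it.

```bash
python3 -m jog '{"offset":[[0,0,-0.003],[0,0,-0.004],[0,0,-0.004],[0,0,-0.004],[0,0,-0.004],[0,0,-0.004],[0,0,0]],"yaw":[0,0,0,0,0,0,0],"jaw":[1,1,1,1,1,1,1]}'
python3 -m jog '{"offset":[[0,0,-0.004],[0,0,-0.005],[0,0,-0.005],[0,0,-0.005],[0,0,-0.005],[0,0,-0.004],[0,0,-0.003],[0,0,-0.002],[0,0,-0.001],[0,0,0],[0,0,0],[0,0,0],[0,0,0],[0,0,0],[0,0,0]],"yaw":[0,0,0,0,0,0,0,0,0,0,0,0,0,0,0],"jaw":[1,1,1,1,1,1,1,1,1,1,1,1,1,1,1]}'; python3 ov.py ov2.png
```

```text
clock: 15.87
position: [0.527, 0.1361, 0.1978]
ee_rot: [0.758, 0.653, -0.001, -0.0]
ft_force: [0.4, -0.3, -2.1]
grip_width: 0.264
grasp_force: 68.7
clock: 17.12
position: [0.5275, 0.1363, 0.1649]
ee_rot: [0.758, 0.653, 0.0, 0.0]
ft_force: [-0.1, 0.1, -2.0]
grip_width: 0.263
grasp_force: 68.7
[0.52749575 0.13628704 0.16492349] 0.057923494800035544
```

View pics/ov2.png

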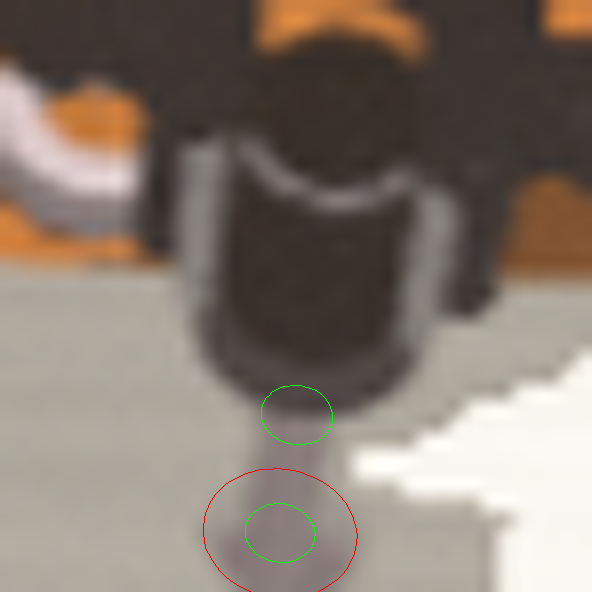

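The stem passes through the middle of the hole and the wrist force is unchanged (probe weight only, no contact). The tip is at z ≈ 0.058 and the arm is still.

```bash
python3 -c "
from workcell import manip
print(manip.hand_in())"
```

```text
the job is handed in; nothing more can be done
None
```

The job is handed in: the guide plate is shut on its detent, and the gripper holds the probe still, upright and about 1 mm or less off the hole's centre, its tip about half way down the bore, with no contact showing in the wrist force.

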